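Sift the salvaged printer hardware

TASK

The steel sieve on the rubber rest holds four small brass spacers and two large white rollers from a stripped printer. Carry it by its red top bar, level and with everything still in it, until it hangs steadily over the middle of the yellow tray, and shake it side to side there until all four spacers have dropped through into the tray while the rollers stay in; then set it back on its rest and let go. Take it again by its red rear tab, tip both rollers out over the open front into the blue bin, and set the empty sieve back upright on the middle of its rest, leaving the other things on the bench where they are.

Things in the scene. Friction and masses are not known exactly. Their poses are not given: they have to be found in the camera images.
- sieve: rectangular steel sieve, about 0.3 kg. Origin: centre of its underside. Own axes: x to the closed rear wall with the tab, -x to the open front, y across, z up. 128 mm along x (-62 to +66), 134 mm along y; side walls 38 mm tall, rear wall 30 mm. Front faces the robot within 20 degrees at the start. On the flat rest nothing falls through. Shake it along its y, across the slots.
- floor (a point): centre of the sieve floor's slick upper face (friction about 0.2), 6 mm above its underside: three solid strips along x (y from -63 to -28, -13 to +13, +28 to +63 mm), where the parts start; between them two open slots 15 mm wide (x from -38 to +62). Parts slide when shaken at 2.5 m/s2 or more (e.g. 40 mm strokes, 0.15 s each).
- bail (a point): centre of the sieve's red top bar, a flat-sided bar along the sieve's y, 14 mm thick (along x), 16 mm tall, about 130 mm free length between its posts. 8 mm behind the sieve's origin, 92 mm above its underside, almost over the centre of mass.
- tab (a point): grip point of the red rear tab, an upright plate on the sieve's rear wall: 12 mm thick (along the sieve's x), 50 mm wide along y, its top 75 mm above the underside. The point lies 72 mm behind the origin, 60 mm above the underside; what lies below 30 mm in front of it is the rear wall.
- mouth (a point): middle of the front edge of the sieve's floor, 62 mm in front of the origin (-x), 10 mm above the underside. The front is open but for a low ramp (5 mm rise over the last 15 mm): parts slide out here when the front is tipped down by about 35 degrees or more.
- rest: fixed low rest, aluminium with a black rubber top, 160 mm (x) by 140 mm (y), flat top 20 mm above the table, no rim. Origin: centre of its underside, on the table. The sieve starts on its middle.
- tray: fixed yellow open tray for the spacers, 190 x 190 mm, 50 mm tall, wall 4 mm, floor about 4 to 5 mm thick. Origin: centre of its underside, on the table. On the robot's left or right; the blue bin is on the other side.
- bin: fixed blue open bin for the rollers, 170 mm (x) by 200 mm (y), 60 mm tall, wall 5 mm, its x axis within 15 degrees of straight away from the robot. Origin: centre of its underside, on the table.
- spacer1: brass spacer: a short plug 12 mm across and 11 mm tall, 11 g, standing on end in the sieve at the start. Origin: centre of its underside (as it stands at the start).
- spacer2: brass spacer: a short plug 12 mm across and 11 mm tall, 11 g, standing on end in the sieve at the start. Origin: centre of its underside (as it stands at the start).
- spacer3: brass spacer: a short plug 12 mm across and 11 mm tall, 11 g, standing on end in the sieve at the start. Origin: centre of its underside (as it stands at the start).
- spacer4: brass spacer: a short plug 12 mm across and 11 mm tall, 11 g, standing on end in the sieve at the start. Origin: centre of its underside (as it stands at the start).
- roller1: white plastic roller with a steel hub: a drum 32 mm across and 22 mm tall, 22 g, standing on end in the sieve at the start; too large for the slots. Origin: centre of its underside (as it stands at the start).
- roller2: white plastic roller with a steel hub: a drum 32 mm across and 22 mm tall, 22 g, standing on end in the sieve at the start; too large for the slots. Origin: centre of its underside (as it stands at the start).
- ribbon: bystander: black ribbon roll lying flat, 68 mm across, 30 mm tall. Leave alone.
- bottle: bystander: white plastic bottle with a blue cap, 60 mm across, 150 mm tall, on the far right. Leave alone.
- driver: bystander: screwdriver with an orange handle lying on the right of the bench. Leave alone.
- wrench: bystander: steel wrench lying across beyond the rest. Leave alone.
- guide: bystander: aluminium guide block 50 x 35 x 30 mm with two upright steel pins, 90 mm tall in all. Leave alone.
- knob: bystander: black turned knob, 40 mm across, 26 mm tall. Leave alone.
Not all that is in view belongs to the job. Of the things that look like the rest, take the one that is farthest to the robot's left at the start. What is shaped like the sieve but pink is not meant.

How it is judged (in metres and radians):
On the way, in this order (a step that is already met when the one before it is completed fails the run):
1. the sieve hangs level and steady over the tray, centre within 50 mm of the tray's, held by the top bar, its underside more than 40 mm above the table, all six parts still in it (horizontal distance between sieve and tray below 0.05 m and height (world z) of sieve above 0.04 m and angle between sieve's own z axis and vertical below 0.35 rad and linear speed of sieve below 0.06 m/s and distance between the grasp point and bail below 0.04 m and x of spacer1 in the frame of sieve between -0.066 and 0.066 m and y of spacer1 in the frame of sieve between -0.066 and 0.066 m and z of spacer1 in the frame of sieve between 0.002 and 0.045 m and x of spacer2 in the frame of sieve between -0.066 and 0.066 m and y of spacer2 in the frame of sieve between -0.066 and 0.066 m and z of spacer2 in the frame of sieve between 0.002 and 0.045 m and x of spacer3 in the frame of sieve between -0.066 and 0.066 m and y of spacer3 in the frame of sieve between -0.066 and 0.066 m and z of spacer3 in the frame of sieve between 0.002 and 0.045 m and x of spacer4 in the frame of sieve between -0.066 and 0.066 m and y of spacer4 in the frame of sieve between -0.066 and 0.066 m and z of spacer4 in the frame of sieve between 0.002 and 0.045 m and x of roller1 in the frame of sieve between -0.066 and 0.066 m and y of roller1 in the frame of sieve between -0.066 and 0.066 m and z of roller1 in the frame of sieve between 0.002 and 0.045 m and x of roller2 in the frame of sieve between -0.066 and 0.066 m and y of roller2 in the frame of sieve between -0.066 and 0.066 m and z of roller2 in the frame of sieve between 0.002 and 0.045 m), for 0.15 s.
2. the sieve is being shaken there: faster than 0.1 m/s, still level (within 20 degrees) and over the tray (horizontal distance between sieve and tray below 0.05 m and height (world z) of sieve above 0.04 m and angle between sieve's own z axis and vertical below 0.35 rad and linear speed of sieve above 0.1 m/s), for 0.02 s.
3. all four spacers are in the tray, both rollers still in the sieve, which is held above the tray (horizontal distance between sieve and tray below 0.05 m and height (world z) of sieve above 0.04 m and angle between sieve's own z axis and vertical below 0.35 rad and x of spacer1 in the frame of tray between -0.092 and 0.092 m and y of spacer1 in the frame of tray between -0.092 and 0.092 m and z of spacer1 in the frame of tray between 0 and 0.03 m and x of spacer2 in the frame of tray between -0.092 and 0.092 m and y of spacer2 in the frame of tray between -0.092 and 0.092 m and z of spacer2 in the frame of tray between 0 and 0.03 m and x of spacer3 in the frame of tray between -0.092 and 0.092 m and y of spacer3 in the frame of tray between -0.092 and 0.092 m and z of spacer3 in the frame of tray between 0 and 0.03 m and x of spacer4 in the frame of tray between -0.092 and 0.092 m and y of spacer4 in the frame of tray between -0.092 and 0.092 m and z of spacer4 in the frame of tray between 0 and 0.03 m and x of roller1 in the frame of sieve between -0.066 and 0.066 m and y of roller1 in the frame of sieve between -0.066 and 0.066 m and z of roller1 in the frame of sieve between 0.002 and 0.045 m and x of roller2 in the frame of sieve between -0.066 and 0.066 m and y of roller2 in the frame of sieve between -0.066 and 0.066 m and z of roller2 in the frame of sieve between 0.002 and 0.045 m), for 0.2 s.
4. the sieve stands on its rest with both rollers in it, let go (horizontal distance between sieve and rest below 0.04 m and z of sieve in the frame of rest between 0.015 and 0.026 m and angle between sieve's own z axis and vertical below 0.08 rad and linear speed of sieve below 0.02 m/s and contact force between the fingers and sieve below 0.1 N and x of roller1 in the frame of sieve between -0.066 and 0.066 m and y of roller1 in the frame of sieve between -0.066 and 0.066 m and z of roller1 in the frame of sieve between 0.002 and 0.045 m and x of roller2 in the frame of sieve between -0.066 and 0.066 m and y of roller2 in the frame of sieve between -0.066 and 0.066 m and z of roller2 in the frame of sieve between 0.002 and 0.045 m), for 0.2 s.
5. the sieve is held by its rear tab, more than 20 mm above its rest, both rollers still in it (distance between the grasp point and tab below 0.04 m and contact force between the fingers and sieve above 1 N and z of sieve in the frame of rest above 0.04 m and x of roller1 in the frame of sieve between -0.066 and 0.066 m and y of roller1 in the frame of sieve between -0.066 and 0.066 m and z of roller1 in the frame of sieve between 0.002 and 0.045 m and x of roller2 in the frame of sieve between -0.066 and 0.066 m and y of roller2 in the frame of sieve between -0.066 and 0.066 m and z of roller2 in the frame of sieve between 0.002 and 0.045 m), for 0.1 s.
6. both rollers are in the bin (x of roller1 in the frame of bin between -0.082 and 0.082 m and y of roller1 in the frame of bin between -0.097 and 0.097 m and z of roller1 in the frame of bin between 0 and 0.045 m and x of roller2 in the frame of bin between -0.082 and 0.082 m and y of roller2 in the frame of bin between -0.097 and 0.097 m and z of roller2 in the frame of bin between 0 and 0.045 m), for 0.2 s.
At the end, for the whole second after the job is handed in: All four spacers lie in the yellow tray and both rollers in the blue bin, at rest; the sieve stands upright (within 0.08 rad) on its rest, its centre within 40 mm of the rest's, released and at rest (all of step 6 and x of spacer1 in the frame of tray between -0.092 and 0.092 m and y of spacer1 in the frame of tray between -0.092 and 0.092 m and z of spacer1 in the frame of tray between 0 and 0.03 m and x of spacer2 in the frame of tray between -0.092 and 0.092 m and y of spacer2 in the frame of tray between -0.092 and 0.092 m and z of spacer2 in the frame of tray between 0 and 0.03 m and x of spacer3 in the frame of tray between -0.092 and 0.092 m and y of spacer3 in the frame of tray between -0.092 and 0.092 m and z of spacer3 in the frame of tray between 0 and 0.03 m and x of spacer4 in the frame of tray between -0.092 and 0.092 m and y of spacer4 in the frame of tray between -0.092 and 0.092 m and z of spacer4 in the frame of tray between 0 and 0.03 m and horizontal distance between sieve and rest below 0.04 m and z of sieve in the frame of rest between 0.015 and 0.026 m and angle between sieve's own z axis and vertical below 0.08 rad and linear speed of sieve below 0.02 m/s and contact force between the fingers and sieve below 0.1 N and linear speed of each of spacer1, spacer2, spacer3, spacer4, roller1, roller2 below 0.03 m/s); the robot touches nothing.
It fails at once if one of the six bystanders (ribbon roll, bottle, screwdriver, wrench, guide block, knob) is moved by more than 30 mm (distance of any of ribbon, bottle, driver, wrench, guide, knob from where it was at the start of the episode above 0.03 m).
It also fails if it takes over 72 s, if anything falls off the work surface, if the arm or the gripper's body presses on something with over 40 N, if the wrist force passes 120 N, or if a joint passes its speed limit or range.

ROBOT

A 7-joint arm with a two-finger parallel gripper is mounted at the origin on the work surface. World frame = base frame: x ahead of the robot, y to its left, z up, the work surface at z = 0. Lengths are in mm, angles in rad, forces in N, time in s.
With the tool pointing down it reaches from about 425 to 925 mm from the base axis. Payload 6.8 kg.
Tool frame: the origin (TCP) lies at the very end of the fingers, on their centre line; the grasp point (between the pads) lies 19 mm behind it; z points along the fingers, y is the line along which they close (so a half turn about z gives the same grasp; the last joint's range is limited). The gripper opens to 85 mm and grips with 20 to 120 N. Pads are 22 mm wide; open, the fingers measure 114 mm over their backs; the gripper's body (76 mm by 85 mm) begins 54 mm behind the grasp point. The pads swing forward as they close: fully open they stand 13 mm farther back than shut.
Start: joints at [-1.446, 0.477, 0.022, 1.555, -0.011, 1.109, -0.083], TCP at [155.719, 656.81, 231.308] pointing down, gripper open.
Joint ranges: [-2.96, 2.96], [-0.34, 2.1], [-1.41, 1.46], [0.24, 2.44], [-1.37, 4.51], [0.17, 1.92], [-2.96, 2.96]. Speed limits (rad/s): [2.39, 2.39, 3.14, 3.14, 3.14, 3.14, 3.14].

INTERFACE

Orientations are given as a rotation vector (axis times angle).
In Python, from rig import monitor, optics, ticket gives the robot as it stands.
- The arm moves only by the shell command python3 -m pendant 'ROWS' [FORCE]. ROWS is JSON, a list that holds one entry, the list of rows, each a list of 7 numbers: the shift along the world's x, y, z in cm, then the turn, a rotation vector about the world's x, y, z in rad, then the closure in counts, from 0 (fully open) to 255 (shut). In form: [[[x, y, z, ax, ay, az, grip], ...]]. A call has exactly 8 rows; each row is the pose to reach, as a shift and turn from the pose commanded when the call began; what a row does not reach only later rows make up. A row lasts 1/10 s, in which the tool goes at most 50 mm and 8.59 degrees, less where a joint would pass 70% of its speed; a pose out of reach is approached as far as the arm can. A call with a gripper value outside its range is refused whole. The fingers move at their own pace and stop on an object; FORCE is the grip in N (left out, the last holds). Time passes only in rows, so rows that repeat a pose let the fingers close, or fill a call up. It gives the time, the measured TCP pose, the force, the opening and the grip force at its end, in the units of the state.
- monitor.state(): the state, without advancing time (a new reading comes with each control period).
- optics.snapshot(name): name is "side" or "top"; returns the picture (480x640x3 uint8, blue, green, red); there is no depth.
- optics.camera_params(name): a dict with "intrinsics" (3x3 intrinsics, pixels), "cam_to_world" (4x4, takes a point from camera to world coordinates). Camera axes: x right, y down, z forward; pixel columns grow to the right and rows downward; lengths in mm; the calibration is good to about 2 mm. A picture is of the moment at which its call begins. camera_params takes no time and is no camera call.
- ticket.hand_in(): hands the job in; it is judged then, once.
The state is a dict: "time_s": time; "joint_pos": joint angles; "joint_velocities": joint speeds; "tau": joint torques, N m; "position": TCP position; "tcp_rot": TCP orientation; "wrist_force": force on the tool from outside, world axes, zero at the start; "moment": the same for the moment, N m; "gripper_width": opening from 0.0 (shut) to 1.0 (fully open); "grip_force": force on a finger pad.
Only numpy, scipy, OpenCV 4.12 (cv2) and the standard library are available. Lean on these libraries where they do the work, as an engineer would, in place of code of your own. Each camera call takes 0.05 s, during which the arm holds its last target. There are 200 camera calls.

## Working session

There is one attempt and no reset: what is moved stays moved. The work goes in short steps, Python scripts to look and compute and a shell command to move; the robot and the scene stay as the last step left them, time stands still between calls to the robot, and variables do not carry over. Pictures are saved under pics/ and viewed, at most 10 in all, crops included, and the job is handed in when it is done.

```bash
mkdir -p pics; ls; python3 - <<'E'
from rig import monitor, optics
import cv2, numpy as np
print(monitor.state())
for n in("top","side"):
    cv2.imwrite(f"pics/{n}0.png",optics.snapshot(n)); p=optics.camera_params(n); print(n,np.round(p["intrinsics"],1).tolist(),np.round(p["cam_to_world"],3).tolist())
E
```

```text
pics
{'time_s': 0.0, 'joint_pos': array([-1.44607962,  0.47783309,  0.02236611,  1.55646877, -0.01148806,
        1.10933651, -0.08309754]), 'joint_velocities': array([ 1.59163501e-03, -1.26546770e-04, -1.32248776e-03,  9.01503302e-05,
        4.60561391e-04, -3.86822471e-04,  7.63864589e-04]), 'tau': array([ 1.16585703e-03, -5.96456087e+01,  1.60751615e+00, -2.81200129e+01,
        1.24338051e-02,  9.18196019e-03,  1.05726917e-05]), 'position': array([155.62955324, 656.1819089 , 230.29682762]), 'tcp_rot': array([-3.64866569e-01, -3.12027506e+00,  3.01015003e-03]), 'wrist_force': array([-0.44474253, -0.25159076, -0.06838882]), 'moment': array([ 0.00517893, -0.01094369, -0.02411885]), 'grip_force': 0.0, 'gripper_width': 1.001094348005639}
top [[515.8, 0.0, 319.7], [0.0, 515.8, 239.6], [0.0, 0.0, 1.0]] [[0.01, -0.981, 0.194, 228.503], [-1.0, -0.008, 0.008, -12.288], [-0.006, -0.194, -0.981, 1468.457], [0.0, 0.0, 0.0, 1.0]]
side [[568.2, 0.0, 322.5], [0.0, 568.2, 238.4], [0.0, 0.0, 1.0]] [[0.993, -0.064, 0.098, 367.614], [-0.117, -0.49, 0.864, -1203.299], [-0.008, -0.869, -0.494, 787.418], [0.0, 0.0, 0.0, 1.0]]
```

View pics/top0.png

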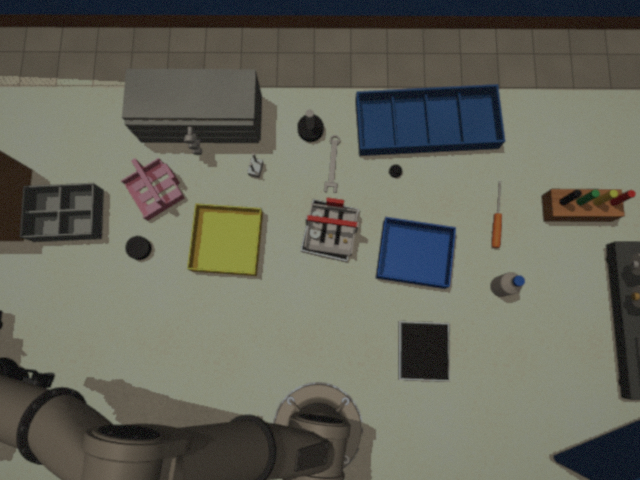

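View pics/side0.png

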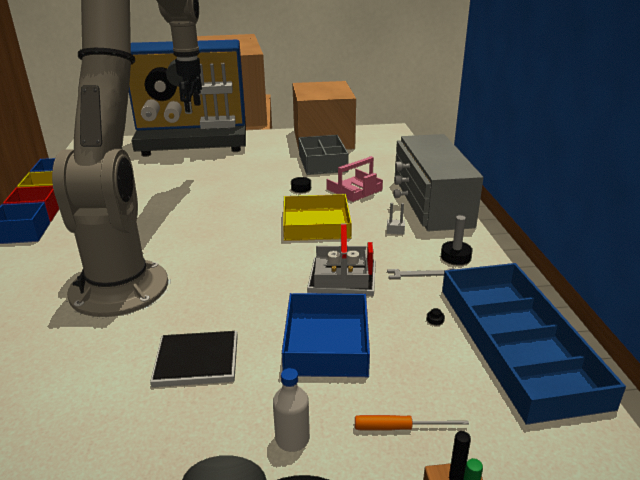

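The top view shows the sieve at about (332,228), with its bail at (331,220) and tab at (335,202). The yellow tray is at (226,240), on the robot's left (+y), and the blue bin is at (416,252). The decoy rest is at (424,350) and the pink decoy at (153,188). The side view shows the red bar and tab upright, with the parts on the strips.

```bash
cat > h.py <<'E'
from rig import monitor, optics
import cv2, numpy as np
from scipy.spatial.transform import Rotation as R
def ray(n,uv):
    p=optics.camera_params(n);T=np.array(p["cam_to_world"]);K=np.array(p["intrinsics"])
    return T[:3,3],T[:3,:3]@np.linalg.solve(K,[uv[0],uv[1],1.])
def plane(n,uv,z):
    o,d=ray(n,uv);return (o+d*(z-o[2])/d[2])[:2]
def proj(n,P):
    p=optics.camera_params(n);T=np.linalg.inv(np.array(p["cam_to_world"]));q=np.array(p["intrinsics"])@(T[:3,:3]@np.array(P,float)+T[:3,3]);return q[:2]/q[2]
def tri(uvt,uvs):
    (a,d),(b,e)=ray("top",uvt),ray("side",uvs)
    s=np.linalg.lstsq(np.c_[d,-e],b-a,rcond=None)[0];p=a+d*s[0];q=b+e*s[1];return (p+q)/2,np.linalg.norm(p-q)
def mask(im,c):
    h=cv2.cvtColor(im,cv2.COLOR_BGR2HSV);H,S,V=cv2.split(h)
    m={"red":((H<6)|(H>174))&(S>190)&(V>80),"yellow":(H>22)&(H<35)&(S>150),"blue":(H>100)&(H<125)&(S>140)}[c]
    return m.astype(np.uint8)*255
def blobs(im,c,box,amin=30):
    x0,y0,x1,y1=box;m=np.zeros(im.shape[:2],np.uint8);m[y0:y1,x0:x1]=mask(im,c)[y0:y1,x0:x1]
    return sorted([k for k in cv2.findContours(m,0,1)[0] if cv2.contourArea(k)>=amin],key=lambda k:-cv2.contourArea(k))
E
python3 - <<'E'
from h import *
t=optics.snapshot("top");s=optics.snapshot("side");np.set_printoptions(precision=1,suppress=True)
for n,im,box in(("top",t,(290,190,370,270)),("side",s,(300,215,385,300))):
    for k in blobs(im,"red",box,15):
        print(n,"red",cv2.contourArea(k),cv2.minAreaRect(k),cv2.boundingRect(k))
        if n=="top":
            b=cv2.boxPoints(cv2.minAreaRect(k))
            for z in(95,120):print(z,np.array([plane("top",p,z) for p in b]).tolist())
for c,z,box in(("yellow",50,(170,190,280,290)),("blue",60,(365,205,470,300))):
    k=blobs(t,c,box)[0];b=cv2.boxPoints(cv2.minAreaRect(k));P=np.array([plane("top",p,z) for p in b])
    print(c,P.tolist(),"mean",P.mean(0),b.tolist())
cv2.imwrite("pics/sv.png",np.hstack([cv2.resize(t[185:275,290:380],(400,400),interpolation=2),cv2.resize(s[215:305,300:390],(400,400),interpolation=2)]))
E
```

```text
side red 116.0 ((343.5, 238.0), (26.0, 5.0), 90.0) (341, 225, 6, 27)
side red 94.5 ((370.0, 257.5), (31.0, 4.0), 90.0) (368, 242, 5, 32)
yellow [[449.92595953599505, 403.50402754776815], [626.2239034501704, 309.9268934911256], [586.4577484055701, 243.34915838131326], [412.02341934644244, 337.91620806587196]] mean [518.7 323.7] [[174.58203125, 259.09259033203125], [211.27520751953125, 198.28677368164062], [233.99996948242188, 212.00003051757812], [197.30679321289062, 272.80584716796875]]
blue [[401.9624506254809, -156.0818575459591], [571.0453319070939, -182.5166686459702], [542.6783326671631, -381.8614746026689], [375.0445726954679, -351.09170084729834]] mean [ 472.7 -267.9] [[376.0450744628906, 277.5482177734375], [384.7824401855469, 217.6349334716797], [456.4254455566406, 228.0828857421875], [447.6880798339844, 287.99615478515625]]
```

View pics/sv.png

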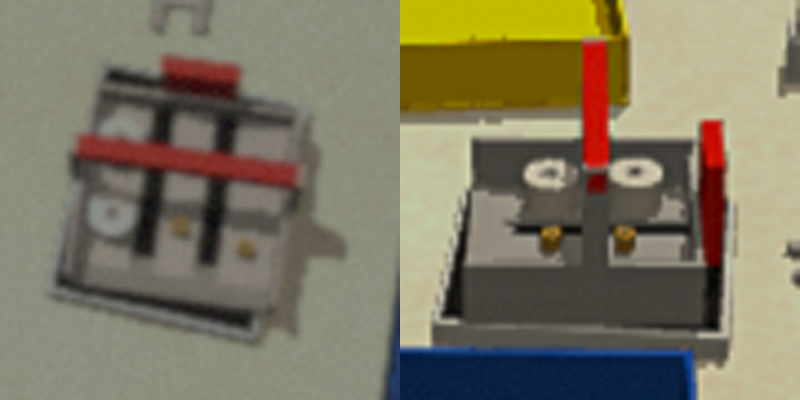

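The crop shows the bail's top face running from about (307.5,218) to (357,224.5) in full-image pixels, and the tab's top at about (335,199.5). Rollers are on the sieve's left strip and spacers on the others. The red and yellow masks are too strict, so I'll loosen them.

```bash
sed -i 's/(S>190)&(V>80)/(S>120)\&(V>70)/; s/(H<35)&(S>150)/(H<36)\&(S>90)/' h.py
python3 - <<'E'
from h import *
t=optics.snapshot("top");np.set_printoptions(precision=1,suppress=True)
for k in blobs(t,"red",(295,190,370,240),10):
    r=cv2.minAreaRect(k);print("red",cv2.contourArea(k),r)
    b=cv2.boxPoints(r);z=120 if max(r[1])>35 else 95
    P=np.array([plane("top",p,z) for p in b]);print(P.tolist(),P.mean(0))
k=blobs(t,"yellow",(170,190,280,290))[0];b=cv2.boxPoints(cv2.minAreaRect(k));P=np.array([plane("top",p,50) for p in b]);print("tray",P.tolist(),P.mean(0))
a,b=plane("top",(307.5,218.1),117),plane("top",(357,224.4),117);print("bail ends",a,b,np.degrees(np.arctan2(*(a-b))))
for p in((301.3,251.4),(348,261.5),(313.6,199.6)):print("rest",plane("top",p,20))
print("side tri bail mid",tri((332.2,220.5),(343.5,226)),"tab",tri((335.4,200),(370.5,243.5)))
print("state", monitor.state()["position"])
E
```

```text
red 201.5 ((331.9183349609375, 220.59217834472656), (48.642921447753906, 5.77293062210083), 7.853313446044922)
[[547.8921144833452, 32.38433432426131], [563.7146798755759, 30.486177828791142], [546.4023325698086, -99.06199302707884], [530.6678707591484, -96.8861421966729]] [547.2 -33.3]
red 53.5 ((334.8800048828125, 200.83998107910156), (16.404878616333008, 4.242640495300293), 8.130102157592773)
[[606.130637236822, -18.46390571119819], [618.126792045278, -20.033804551858257], [611.8536338122868, -64.82330257040633], [599.8809694537642, -63.18247149049127]] [609.  -41.6]
tray [[419.60698359107823, 367.0045754278879], [615.0848648098338, 360.9861719749683], [598.1773215590594, 163.240620944143], [403.76719590054495, 174.31245976785263]] [509.2 266.4]
bail ends [554.2  32.4] [ 537.9 -100.8] 6.98215140088381
rest [479.9  51.9]
rest [451.9 -81.2]
rest [633.   18.6]
side tri bail mid (array([545.8, -33.8, 147.1]), np.float64(9.35425271279419)) tab (array([612.6, -43.1, 100.1]), np.float64(5.078357650271339))
state [155.7 656.5 230.8]
```

```bash
python3 -m pendant '[[[2.4,-4.3,0,0,0,-0.09,120],[4.8,-8.6,0,0,0,-0.18,120],[7.2,-12.9,0,0,0,-0.27,120],[9.6,-17.2,0,0,0,-0.36,120],[12,-21.5,0,0,0,-0.46,120],[14.4,-25.8,0,0,0,-0.55,120],[16.8,-30.1,0,0,0,-0.64,120],[19.2,-34.4,0,0,0,-0.73,120]]]' 60; python3 -m pendant '[[[2.5,-4.3,0,0,0,-0.09,120],[5,-8.6,0,0,0,-0.18,120],[7.5,-12.9,0,0,0,-0.27,120],[10,-17.2,0,0,0,-0.36,120],[12.5,-21.5,0,0,0,-0.46,120],[15,-25.8,0,0,0,-0.55,120],[17.5,-30.1,0,0,0,-0.64,120],[20,-34.4,0,0,0,-0.73,120]]]'
```

```text
time_s: 1.05
position: [348.4, 311.0, 231.5]
tcp_rot: [-1.46, -2.782, -0.001]
wrist_force: [0.9, 0.2, 0.3]
gripper_width: 0.528
grip_force: 0.0
time_s: 1.85
position: [548.5, -32.8, 231.6]
tcp_rot: [2.356, 2.078, 0.001]
wrist_force: [0.8, -0.0, 0.9]
gripper_width: 0.529
grip_force: 0.0
```

```bash
python3 -m pendant '[[[0,0,-3,0,0,0,120],[0,0,-6,0,0,0,120],[0,0,-8,0,0,0,120],[0,0,-10,0,0,0,120],[0,0,-11,0,0,0,120],[0,0,-11.5,0,0,0,120],[0,0,-11.5,0,0,0,120],[0,0,-11.5,0,0,0,120]]]' 60
python3 - <<'E'
from h import *
t=optics.snapshot("top");s=optics.snapshot("side")
cv2.imwrite("pics/g.png",np.hstack([cv2.resize(t[165:275,280:390],(400,400),interpolation=2),cv2.resize(s[195:305,290:400],(400,400),interpolation=2)]))
E
```

```text
time_s: 2.65
position: [548.3, -31.2, 117.1]
tcp_rot: [2.352, 2.081, 0.002]
wrist_force: [0.1, -0.5, 0.8]
gripper_width: 0.529
grip_force: 0.0
```

View pics/g.png

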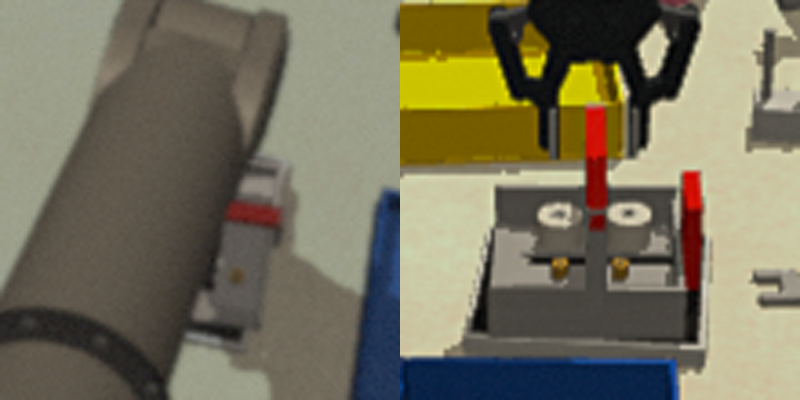

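The side crop shows the fingers straddling the red bar, well centred (pads at about 555 and 632, bar at 597 in the crop). Next is to descend, close and lift slightly.

```bash
python3 -m pendant '[[[0,0,-1.5,0,0,0,120],[0,0,-2.4,0,0,0,120],[0,0,-2.4,0,0,0,180],[0,0,-2.4,0,0,0,255],[0,0,-2.4,0,0,0,255],[0,0,-2.4,0,0,0,255],[0,0,-2.4,0,0,0,255],[0,0,-2.4,0,0,0,255]]]' 80;  python3 -m pendant '[[[0,0,0,0,0,0,255],[0,0,0.5,0,0,0,255],[0,0,1,0,0,0,255],[0,0,2,0,0,0,255],[0,0,3,0,0,0,255],[0,0,4,0,0,0,255],[0,0,4.6,0,0,0,255],[0,0,5,0,0,0,255]]]'
```

```text
time_s: 3.55
position: [547.4, -31.2, 92.2]
tcp_rot: [-2.352, -2.082, 0.001]
wrist_force: [-0.1, -0.3, -4.0]
gripper_width: 0.146
grip_force: 77.9
time_s: 4.35
position: [548.0, -31.2, 143.2]
tcp_rot: [2.352, 2.081, 0.002]
wrist_force: [-0.5, 0.3, -3.7]
gripper_width: 0.148
grip_force: 78.0
```

```bash
python3 -m pendant '[[[-0.05,0.5,0.1,0,0,0,255],[-0.14,1.5,0.3,0,0,0,255],[-0.28,3,0.6,0,0,0,255],[-0.47,5,0.9,0,0,0,255],[-0.69,7.4,1.2,0,0,0,255],[-0.94,10,1.4,0,0,0,255],[-1.18,12.6,1.5,0,0,0,255],[-1.42,15.2,1.5,0,0,0,255]]]'; python3 -m pendant '[[[-0.24,2.6,0,0,0,0,255],[-0.49,5.2,0,0,0,0,255],[-0.71,7.6,0,0,0,0,255],[-0.92,9.8,0,0,0,0,255],[-1.1,11.8,0,0,0,0,255],[-1.25,13.3,0,0,0,0,255],[-1.33,14.2,0,0,0,0,255],[-1.38,14.7,0,0,0,0,255]]]'; python3 -m pendant '[[[0,0,-0.2,0,0,0,255],[0,0,-0.5,0,0,0,255],[0,0,-0.8,0,0,0,255],[0,0,-1,0,0,0,255],[0,0,-1,0,0,0,255],[0,0,-1,0,0,0,255],[0,0,-1,0,0,0,255],[0,0,-1,0,0,0,255]]]'
python3 - <<'E'
from h import *
t=optics.snapshot("top");s=optics.snapshot("side")
cv2.imwrite("pics/t1.png",np.hstack([cv2.resize(t[180:300,170:290],(400,400),interpolation=2),cv2.resize(s[150:270,260:380],(400,400),interpolation=2)]))
E
```

```text
time_s: 5.15
position: [532.8, 122.9, 157.1]
tcp_rot: [-2.351, -2.083, 0.001]
wrist_force: [0.5, -0.1, -3.7]
gripper_width: 0.147
grip_force: 78.0
time_s: 5.95
position: [519.3, 268.6, 157.1]
tcp_rot: [2.352, 2.083, -0.001]
wrist_force: [0.4, -0.2, -3.8]
gripper_width: 0.15
grip_force: 78.0
time_s: 6.75
position: [519.8, 267.8, 147.4]
tcp_rot: [2.353, 2.082, 0.0]
wrist_force: [-0.2, 0.2, -4.2]
gripper_width: 0.149
grip_force: 78.0
```

View pics/t1.png

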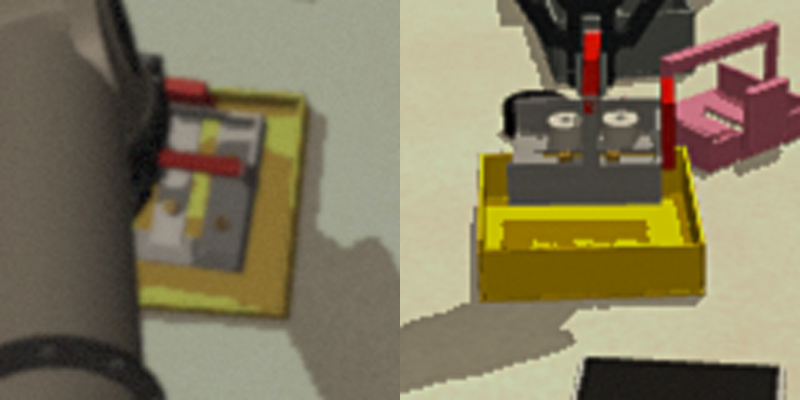

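The sieve hangs level, centred over the tray, and the spacers are still on the strips (top crop, about (172,207) and (222,222)). I'll shake it along its y axis.

```bash
python3 -m pendant '[[[0.19,1.5,0,0,0,0,255],[0.25,2,0,0,0,0,255],[-0.06,-0.5,0,0,0,0,255],[-0.25,-2,0,0,0,0,255],[0.06,0.5,0,0,0,0,255],[0.25,2,0,0,0,0,255],[-0.12,-1,0,0,0,0,255],[-0.25,-2,0,0,0,0,255]]]' ; python3 -m pendant '[[[0.31,2.5,0,0,0,0,255],[0.5,4,0,0,0,0,255],[0.19,1.5,0,0,0,0,255],[0,0,0,0,0,0,255],[0.31,2.5,0,0,0,0,255],[0.5,4,0,0,0,0,255],[0.25,2,0,0,0,0,255],[0.25,2,0,0,0,0,255]]]'
python3 - <<'E'
from h import *
t=optics.snapshot("top");s=optics.snapshot("side")
cv2.imwrite("pics/t2.png",np.hstack([cv2.resize(t[180:300,170:290],(400,400),interpolation=2),cv2.resize(s[150:270,260:380],(400,400),interpolation=2)]))
E
```

```text
time_s: 7.65
position: [517.1, 246.2, 147.2]
tcp_rot: [2.353, 2.081, -0.002]
wrist_force: [-0.1, -0.9, -3.2]
gripper_width: 0.147
grip_force: 78.3
time_s: 8.45
position: [519.5, 266.0, 147.1]
tcp_rot: [2.353, 2.08, -0.003]
wrist_force: [-0.1, -1.4, -4.1]
gripper_width: 0.144
grip_force: 78.4
```

View pics/t2.png

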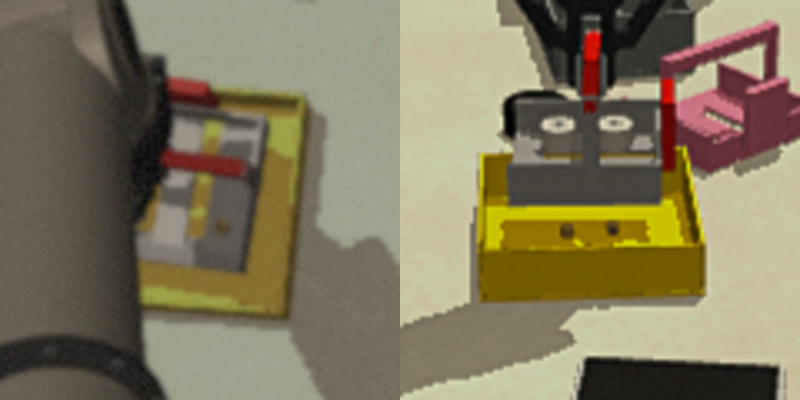

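Two spacers now lie in the tray (side crop at 567,232 and 612,230). One is still visible on the right strip (top crop at 222,228), so I'll shake harder.

```bash
python3 -m pendant '[[[0.25,2,0,0,0,0,255],[0.25,2,0,0,0,0,255],[-0.25,-2,0,0,0,0,255],[-0.25,-2,0,0,0,0,255],[0.25,2,0,0,0,0,255],[0.25,2,0,0,0,0,255],[-0.25,-2,0,0,0,0,255],[-0.25,-2,0,0,0,0,255]]]' ; python3 -m pendant '[[[0.38,3,0,0,0,0,255],[0.5,4,0,0,0,0,255],[0.12,1,0,0,0,0,255],[0,0,0,0,0,0,255],[0.44,3.5,0,0,0,0,255],[0.5,4,0,0,0,0,255],[0.06,0.5,0,0,0,0,255],[0,0,0,0,0,0,255]]]';python3 -m pendant '[[[0.5,4,0,0,0,0,255],[0.12,1,0,0,0,0,255],[0.5,4,0,0,0,0,255],[0,0,0,0,0,0,255],[0.44,3.5,0,0,0,0,255],[0.5,4,0,0,0,0,255],[0.25,2,0,0,0,0,255],[0.25,2,0,0,0,0,255]]]'
python3 - <<'E'
from h import *
t=optics.snapshot("top");s=optics.snapshot("side")
cv2.imwrite("pics/t3.png",np.hstack([cv2.resize(t[180:300,170:290],(400,400),interpolation=2),cv2.resize(s[150:270,260:380],(400,400),interpolation=2)]))
E
```

```text
time_s: 9.35
position: [517.0, 242.9, 147.1]
tcp_rot: [2.356, 2.075, -0.005]
wrist_force: [0.4, -0.4, -3.8]
gripper_width: 0.146
grip_force: 78.6
time_s: 10.15
position: [516.9, 243.7, 147.1]
tcp_rot: [2.355, 2.077, -0.004]
wrist_force: [0.0, -1.0, -4.3]
gripper_width: 0.15
grip_force: 78.6
time_s: 10.95
position: [519.6, 264.4, 147.2]
tcp_rot: [2.355, 2.078, -0.003]
wrist_force: [-0.1, -2.3, -4.1]
gripper_width: 0.151
grip_force: 78.9
```

View pics/t3.png

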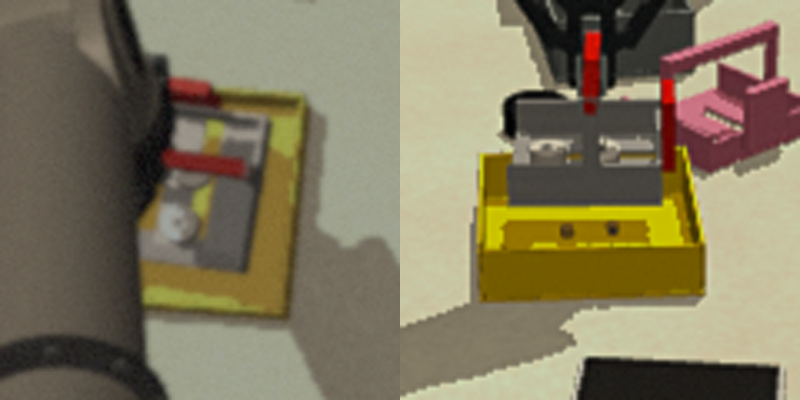

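The right strip is now clear. One roller sits on the centre strip at top crop (180,225). The rest is hidden, so I'll do one more shake and then raise the sieve to see beneath it.

```bash
python3 -m pendant '[[[0.25,2,0,0,0,0,255],[0.25,2,0,0,0,0,255],[-0.25,-2,0,0,0,0,255],[-0.25,-2,0,0,0,0,255],[0.12,1,0,0,0,0,255],[0.25,2,0,0,0,0,255],[-0.12,-1,0,0,0,0,255],[-0.25,-2,0,0,0,0,255]]]' ; python3 -m pendant '[[[0.5,4,0,0,0,0,255],[0.5,4,0,0,0,0,255],[0,0,0,0,0,0,255],[0,0,0,0,0,0,255],[0.38,3,0,0,0,0,255],[0.5,4,0,0,0,0,255],[0.12,1,0,0,0,0,255],[0,0,0,0,0,0,255]]]';python3 -m pendant '[[[0.38,3,0,0,0,0,255],[0.5,4,0,0,0,0,255],[0.25,2,0,0,0,0,255],[0.25,2,0,0,0,0,255],[0.25,2.5,1,0,0,0,255],[0.25,3,2.5,0,0,0,255],[0.25,3.5,4.5,0,0,0,255],[0.25,4,6.5,0,0,0,255]]]';python3 -m pendant '[[[0,0.5,2,0,0,0,255],[0,1,4,0,0,0,255],[0,1.5,6,0,0,0,255],[0,1.7,8,0,0,0,255],[0,1.7,9,0,0,0,255],[0,1.7,9.5,0,0,0,255],[0,1.7,9.5,0,0,0,255],[0,1.7,9.5,0,0,0,255]]]'
python3 - <<'E'
from h import *
t=optics.snapshot("top");s=optics.snapshot("side")
cv2.imwrite("pics/t4.png",np.hstack([cv2.resize(t[170:290,170:290],(400,400),interpolation=2),cv2.resize(s[120:250,250:380],(400,400),interpolation=2)]))
E
```

```text
time_s: 11.85
position: [517.0, 245.8, 147.1]
tcp_rot: [2.353, 2.08, -0.003]
wrist_force: [0.2, -1.7, -2.7]
gripper_width: 0.151
grip_force: 78.9
time_s: 12.65
position: [516.9, 245.2, 147.1]
tcp_rot: [2.354, 2.079, -0.003]
wrist_force: [1.0, -0.8, -4.0]
gripper_width: 0.152
grip_force: 78.9
time_s: 13.45
position: [519.7, 288.7, 213.7]
tcp_rot: [-2.352, -2.082, -0.001]
wrist_force: [0.9, 0.3, -3.1]
gripper_width: 0.149
grip_force: 78.9
time_s: 14.25
position: [519.2, 304.5, 306.5]
tcp_rot: [-2.353, -2.082, 0.002]
wrist_force: [-0.0, 0.3, -3.7]
gripper_width: 0.15
grip_force: 78.9
```

View pics/t4.png

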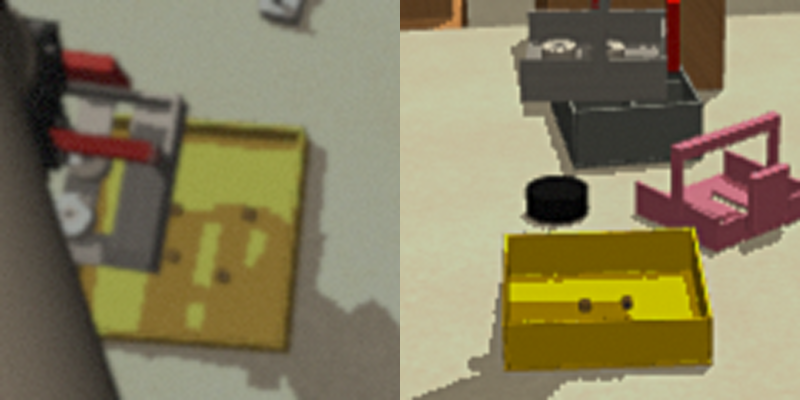

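The top crop shows four spacers in the tray, at (250,214), (222,276), (172,256) and (178,210). Both rollers are still in the raised sieve at (75,215) and (90,165). I'll carry it back to the rest.

```bash
python3 -m pendant '[[[0.04,-0.5,-0.3,0,0,0,255],[0.13,-1.5,-0.8,0,0,0,255],[0.27,-3,-1.6,0,0,0,255],[0.44,-5,-2.6,0,0,0,255],[0.65,-7.4,-3.8,0,0,0,255],[0.89,-10,-5.2,0,0,0,255],[1.12,-12.6,-6.6,0,0,0,255],[1.35,-15.2,-8,0,0,0,255]]]'; python3 -m pendant '[[[0.23,-2.6,-1.4,0,0,0,255],[0.46,-5.2,-2.8,0,0,0,255],[0.7,-7.8,-4,0,0,0,255],[0.93,-10.4,-5,0,0,0,255],[1.15,-12.9,-5.8,0,0,0,255],[1.35,-15.2,-6.3,0,0,0,255],[1.51,-17,-6.5,0,0,0,255],[1.6,-18,-6.5,0,0,0,255]]]'; python3 -m pendant '[[[0,-0.25,-0.5,0,0,0,255],[0,-0.45,-1.5,0,0,0,255],[0,-0.45,-3,0,0,0,255],[0,-0.45,-4.5,0,0,0,255],[0,-0.45,-5.7,0,0,0,255],[0,-0.45,-6.2,0,0,0,255],[0,-0.45,-6.4,0,0,0,255],[0,-0.45,-6.4,0,0,0,255]]]'
```

```text
time_s: 15.15
position: [532.8, 150.0, 226.3]
tcp_rot: [2.354, 2.08, -0.001]
wrist_force: [-0.1, 0.4, -3.9]
gripper_width: 0.146
grip_force: 78.9
time_s: 15.95
position: [548.1, -30.7, 161.8]
tcp_rot: [2.357, 2.077, -0.002]
wrist_force: [-0.1, 0.1, -3.1]
gripper_width: 0.151
grip_force: 78.9
time_s: 16.75
position: [549.3, -31.7, 98.1]
tcp_rot: [2.353, 2.082, -0.0]
wrist_force: [-0.8, 0.6, -4.2]
gripper_width: 0.147
grip_force: 78.9
```

```bash
python3 -m pendant '[[[0,0,-0.2,0,0,0,255],[0,0,-0.4,0,0,0,255],[0,0,-0.55,0,0,0,255],[0,0,-0.6,0,0,0,255],[0,0,-0.6,0,0,0,255],[0,0,-0.6,0,0,0,190],[0,0,-0.6,0,0,0,120],[0,0,-0.6,0,0,0,120]]]'; python3 -m pendant '[[[0,0,0,0,0,0,120],[0,0,0,0,0,0,120],[0,0,0,0,0,0,120],[0,0,1,0,0,0,120],[0,0,2.5,0,0,0,120],[0,0,4,0,0,0,120],[0,0,5.5,0,0,0,120],[0,0,6,0,0,0,120]]]'; python3 -m pendant '[[[2,-0.25,0,0,0,0,120],[4.5,-0.6,0,0,0,0,120],[6.35,-0.8,0,0,0,0,120],[6.35,-0.8,0,0,0,0,120],[6.35,-0.8,-1.5,0,0,0,120],[6.35,-0.8,-3,0,0,0,120],[6.35,-0.8,-4,0,0,0,120],[6.35,-0.8,-4,0,0,0,120]]]'
python3 - <<'E'
from h import *
t=optics.snapshot("top");s=optics.snapshot("side")
cv2.imwrite("pics/t5.png",np.hstack([cv2.resize(t[165:275,280:390],(400,400),interpolation=2),cv2.resize(s[195:305,290:400],(400,400),interpolation=2)]))
E
```

```text
time_s: 17.55
position: [549.7, -31.8, 92.7]
tcp_rot: [2.352, 2.081, 0.001]
wrist_force: [0.7, 0.5, 0.8]
gripper_width: 0.527
grip_force: 0.0
time_s: 18.35
position: [550.5, -31.8, 154.9]
tcp_rot: [2.351, 2.08, 0.005]
wrist_force: [0.1, -0.6, -0.4]
gripper_width: 0.525
grip_force: 0.0
time_s: 19.15
position: [610.5, -39.4, 109.9]
tcp_rot: [-2.351, -2.08, 0.005]
wrist_force: [-1.1, -0.6, 0.5]
gripper_width: 0.53
grip_force: 0.0
```

View pics/t5.png

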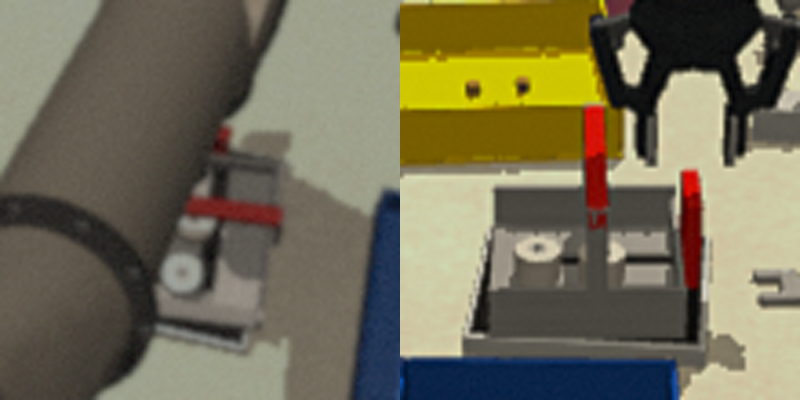

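The sieve stands on its rest with both rollers in it (side crop at 538,255 and 608,255). The fingers straddle the tab, pads at 650 and 732 with the tab at 690. I'll descend, grip at 110 N and lift.

```bash
python3 -m pendant '[[[0,0,-2,0,0,0,120],[0,0,-4,0,0,0,120],[0,0,-4.9,0,0,0,120],[0,0,-4.9,0,0,0,180],[0,0,-4.9,0,0,0,255],[0,0,-4.9,0,0,0,255],[0,0,-4.9,0,0,0,255],[0,0,-4.9,0,0,0,255]]]' 110; python3 -m pendant '[[[0,0,0,0,0,0,255],[0,0,0.3,0,0,0,255],[0,0,0.9,0,0,0,255],[0,0,1.8,0,0,0,255],[0,0,3,0,0,0,255],[0,0,4.5,0,0,0,255],[0,0,6,0,0,0,255],[0,0,7.5,0,0,0,255]]]'
```

```text
time_s: 20.05
position: [613.5, -39.8, 64.4]
tcp_rot: [2.352, 2.081, 0.002]
wrist_force: [0.4, -0.4, 6.5]
gripper_width: 0.124
grip_force: 108.1
time_s: 20.85
position: [612.9, -39.7, 140.1]
tcp_rot: [2.352, 2.081, 0.001]
wrist_force: [0.0, 0.4, -3.7]
gripper_width: 0.119
grip_force: 107.3
```

```bash
python3 -m pendant '[[[-0.1,-0.4,0.4,0,0,0,255],[-0.3,-1.1,1,0,0,0,255],[-0.6,-2.1,1.8,0,0,0,255],[-1,-3.5,2.8,0,0,0,255],[-1.45,-5.2,3.8,0,0,0,255],[-2,-7.2,4.8,0,0,0,255],[-2.6,-9.3,5.5,0,0,0,255],[-3.2,-11.4,5.9,0,0,0,255]]]'; python3 -m pendant '[[[-0.6,-2.1,0,0,0,0,255],[-1.2,-4.2,0,0,0,0,255],[-1.7,-6.2,0,0,0,0,255],[-2.25,-8.1,0,0,0,0,255],[-2.7,-9.8,0,0,0,0,255],[-3.1,-11.1,0,0,0,0,255],[-3.35,-12,0,0,0,0,255],[-3.45,-12.5,0,0,0,0,255]]]'
python3 - <<'E'
from h import *
s=optics.snapshot("side");t=optics.snapshot("top")
cv2.imwrite("pics/t6.png",np.hstack([cv2.resize(t[165:305,350:490],(400,400),interpolation=2),cv2.resize(s[170:390,250:470],(400,400),interpolation=2)]))
st=monitor.state();print(st["position"],st["tcp_rot"],st["joint_pos"])
E
```

```text
time_s: 21.65
position: [580.1, -156.6, 198.7]
tcp_rot: [2.354, 2.079, 0.001]
wrist_force: [-0.4, -0.2, -3.9]
gripper_width: 0.123
grip_force: 107.3
time_s: 22.45
position: [545.5, -280.1, 197.6]
tcp_rot: [2.354, 2.08, -0.0]
wrist_force: [-0.3, 0.0, -2.9]
gripper_width: 0.122
grip_force: 107.3
[ 545.99353583 -279.28888394  197.38770082] [ 2.35352493e+00  2.08090896e+00 -3.65903364e-05] [-0.11746933  0.47661749  0.66649881  1.77767358 -0.34244228  1.00574391
  0.55832749]
```

View pics/t6.png

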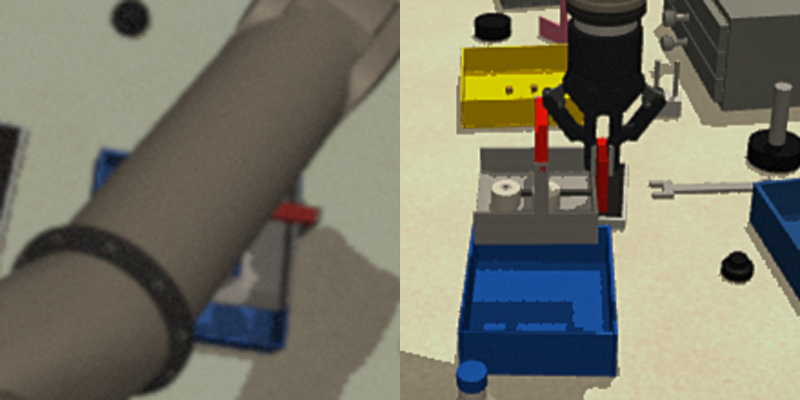

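The sieve is above the bin, level, with both rollers in it (side crop at 505,195 and 553,195). I've used all ten pictures, so from here I'll check with numbers. First a half tilt.

```bash
python3 -m pendant '[[[0.1,0,0,-0.009,-0.07,0,255],[0.2,0,0.03,-0.018,-0.14,0,255],[0.35,0,0.06,-0.027,-0.21,0,255],[0.5,-0.05,0.1,-0.036,-0.28,0,255],[0.6,-0.05,0.13,-0.045,-0.35,0,255],[0.7,-0.1,0.16,-0.05,-0.4,0,255],[0.8,-0.1,0.18,-0.055,-0.433,0,255],[0.8,-0.1,0.18,-0.055,-0.433,0,255]]]'
python3 - <<'E'
from h import *
s=monitor.state();M=R.from_rotvec(s["tcp_rot"]).as_matrix();print(s["position"],M[:,2],np.degrees(np.arccos(-M[2,2])),s["joint_pos"])
E
```

```text
time_s: 23.35
position: [553.2, -278.5, 198.6]
tcp_rot: [2.087, 1.847, 0.408]
wrist_force: [-0.2, 0.5, -3.4]
gripper_width: 0.119
grip_force: 107.6
[ 553.233725   -278.50619486  198.57028026] [ 0.41856043 -0.0513111  -0.9067383 ] 24.94157062402194 [ 0.00301515  0.27434716  0.51120151  2.07520467 -0.62478043  0.48697045
  0.85687094]
```

```bash
python3 -m pendant '[[[0.7,-0.1,0,0,0,0,255],[1.7,-0.2,0,0,0,0,255],[2.8,-0.35,0,0,0,0,255],[3.5,-0.45,0.05,-0.006,-0.05,0,255],[3.6,-0.45,0.1,-0.013,-0.1,0,255],[3.7,-0.45,0.2,-0.02,-0.16,0,255],[3.85,-0.45,0.25,-0.028,-0.22,0,255],[3.95,-0.45,0.3,-0.038,-0.298,0,255]]]'
python3 - <<'E'
from h import *
s=monitor.state();M=R.from_rotvec(s["tcp_rot"]).as_matrix();print(s["position"],M[:,2],np.degrees(np.arccos(-M[2,2])),s["joint_pos"])
im=optics.snapshot("side");cv2.imwrite("pics/s7.png",im)
E
```

```text
time_s: 24.15
position: [595.0, -284.5, 202.3]
tcp_rot: [1.911, 1.697, 0.615]
wrist_force: [0.5, -0.5, -3.3]
gripper_width: 0.122
grip_force: 107.9
[ 595.02573492 -284.4768317   202.3104646 ] [ 0.63515556 -0.0740604  -0.76882538] 39.75147405763404 [ 0.51231276  0.28144511 -0.06255029  2.13382287 -1.26600463  0.20859682
  1.5305724 ]
```

```bash
python3 -m pendant '[[[0,0,0,0,0,0,255],[0,0,0,0,0,0,255],[0,0,0,0,0,0,255],[0,0,0,0,0,0,255],[0,0,0,0,0,0,255],[0,0,0,0,0,0,255],[0,0,0,0,0,0,255],[0,0,0,0,0,0,255]]]'
cat >> h.py <<'E'
def white(n,box):
    im=optics.snapshot(n);h=cv2.cvtColor(im,cv2.COLOR_BGR2HSV);x0,y0,x1,y1=box
    m=((h[...,1]<70)&(h[...,2]>110)).astype(np.uint8)[y0:y1,x0:x1]
    c,l,s,ce=cv2.connectedComponentsWithStats(m)
    return [(int(s[i,4]),(ce[i]+[x0,y0]).round(1).tolist(),s[i,2:4].tolist()) for i in range(1,c) if s[i,4]>12]
E
python3 - <<'E'
from h import *
s=monitor.state();M=R.from_rotvec(s["tcp_rot"]).as_matrix();print(s["position"],np.degrees(np.arccos(-M[2,2])),s["joint_pos"])
print("side",white("side",(285,240,370,375)));print("top",white("top",(378,218,456,290)))
for x in(420,474,530):print(x,proj("side",(x,-270,10)),proj("top",(x,-270,10)))
# roi: sieve floor centre in side view
print(proj("side",(545,-275,150)))
im=optics.snapshot("side")[240:372:6,285:370:4];print("\n".join(" ".join("%3d"%v for v in r) for r in cv2.cvtColor(im,cv2.COLOR_BGR2HSV)[...,1]))
E
```

```text
time_s: 25.0
position: [594.4, -285.1, 203.1]
tcp_rot: [1.912, 1.696, 0.614]
wrist_force: [-0.2, 0.2, -2.9]
gripper_width: 0.12
grip_force: 107.9
[ 594.36135632 -285.08542543  203.14909862] 39.73057202830705 [ 0.50908437  0.27942058 -0.05734948  2.13394307 -1.25886381  0.21060413
  1.52330386]
side [(1903, [303.0, 264.9], [56, 85]), (24, [367.2, 242.5], [6, 8]), (20, [350.0, 244.4], [9, 4]), (23, [363.9, 257.4], [8, 5]), (73, [363.3, 285.7], [14, 14]), (46, [366.1, 294.0], [8, 11]), (186, [349.3, 303.5], [17, 19]), (37, [368.6, 328.0], [2, 21]), (116, [326.0, 333.4], [11, 13])]
top [(108, [379.4, 230.2], [7, 36]), (59, [414.0, 232.1], [13, 7]), (38, [414.5, 253.4], [9, 6]), (250, [394.2, 286.1], [41, 10])]
420 [298.19637972 340.51936902] [414.31860735 273.72498667]
474 [323.67721839 338.42565099] [413.82981372 254.97442281]
530 [349.86601752 336.27376103] [413.33018059 235.80804628]
[358.82511255 282.27796092]
174 168 151 149 117 122  87  88  49  51  53  52  51  11  24  51  30  26  27  55  54  32
 46  45  46  46  45  45  48  48  55  48  50  46  16  19  21  85  40  47  14  14  34  53

[... 1059 characters left out ...]
 217 217 217 219 215 217 214 218 216 217 218 215 222  47  37  34  37  47 116 255  53
179 220 218 212 218 223 220 219 215 109  38  54 176 212 221  54  50 211 213 223 213  51
231 214 212 214 218 217 212 218 217  61  49  48 205 216 225 222 214 222 214 217 212  53
233 221 218 220 217 217 212 217 217  73  44  57 232 213 219 219 219 215 225 212 214  58
230 217 214 214 218 215 214 212 219 214 217 228 219 223 214 214 237 225 211 224 225  92
223 205 226 205 240 226 223 241 222 220 230 227 219 229 233 218 222 237 230 234 218 123
213 237 213 216 217 216 224 230 213 207 226 217 230 221 215 217 233 227 213 230 230  78
225 222 214 212 213 226 237 220 213 215 227 213 233 209 226 209 219 209 223 230 229   9
```

```bash
python3 -m pendant '[[[1,-0.1,0.7,-0.006,-0.05,0,255],[2,-0.25,1.3,-0.013,-0.1,0,255],[2.4,-0.3,1.6,-0.015,-0.12,0,255],[1,-0.15,1,-0.015,-0.12,0,255],[2.4,-0.3,1.6,-0.015,-0.12,0,255],[1,-0.15,1,-0.015,-0.12,0,255],[2.4,-0.3,1.6,-0.015,-0.12,0,255],[2.4,-0.3,1.6,-0.015,-0.12,0,255]]]'
python3 - <<'E'
from h import *
s=monitor.state();M=R.from_rotvec(s["tcp_rot"]).as_matrix();print(s["position"],np.degrees(np.arccos(-M[2,2])),s["joint_pos"])
print("side",white("side",(285,240,370,375)));print("top",white("top",(378,218,456,290)))
th=np.arccos(-M[2,2]);u=np.array([.992,-.126]);c,S_=np.cos(th),np.sin(th)
G=s["position"]-19*M[:,2]
def sv(x,y,z):
    a=(x-72);b=z-63;h=a*c-b*S_;v=a*S_+b*c;return np.r_[G[:2]+h*u+y*np.array([.126,.992]),G[2]+v]
for nm,p in dict(mouth=(-62,0,10),nearcorner=(-62,-67,0),nearcornerT=(-62,-67,38),floorc=(0,0,6),fl=(-40,30,10),fr=(-40,-40,10)).items():
    w=sv(*p);print(nm,w.round(),proj("side",w).round(),proj("top",w).round())
E
```

```text
time_s: 25.95
position: [620.0, -295.7, 235.5]
tcp_rot: [1.845, 1.648, 0.697]
wrist_force: [0.2, 1.0, -2.3]
gripper_width: 0.12
grip_force: 108.3
[ 620.01873689 -295.71341395  235.49750348] 45.12080057165332 [ 0.80002585  0.2975398  -0.37031252  2.08682586 -1.36615333  0.1699425
  1.67179924]
side [(2394, [312.4, 264.8], [85, 85]), (50, [366.7, 254.1], [6, 12]), (26, [368.6, 330.5], [2, 16]), (125, [326.3, 333.4], [12, 13])]
top [(110, [379.4, 230.3], [7, 36]), (70, [414.6, 251.8], [11, 9]), (273, [396.1, 286.2], [50, 10])]
mouth [ 550. -287.  117.] [362. 299.] [426. 221.]
nearcorner [ 549. -355.  109.] [367. 323.] [451. 222.]
nearcornerT [ 522. -351.  136.] [354. 312.] [452. 229.]
floorc [ 596. -293.  158.] [386. 282.] [431. 200.]
fl [ 569. -259.  132.] [369. 284.] [417. 212.]
fr [ 560. -329.  132.] [371. 305.] [443. 216.]
```

```bash
python3 -m pendant '[[[-1,0.2,0,0,0.05,0,255],[-2,0.4,-0.3,0.005,0.1,0,255],[-3,0.6,-0.6,0.013,0.15,0,255],[-3.6,0.8,-0.9,0.02,0.2,0,255],[-4.2,1,-1.2,0.03,0.25,0,255],[-4.8,1.2,-1.5,0.035,0.3,0,255],[-5.2,1.3,-1.5,0.04,0.35,0,255],[-5.2,1.3,-1.5,0.04,0.35,0,255]]]'
python3 - <<'E'
from h import *
s=monitor.state();M=R.from_rotvec(s["tcp_rot"]).as_matrix();print(s["position"],M[:,2],np.degrees(np.arccos(-M[2,2])),s["joint_pos"])
u=np.array([.992,-.126,0]);T=np.c_[u,0*u,0*u];y=u
want=np.array([[.126,.992,0]])
# turn needed to level pose (rotvec 2.353,2.081,0)
print("turn",(R.from_rotvec([2.353,2.081,0])*R.from_rotvec(s["tcp_rot"]).inv()).as_rotvec())
print("side",white("side",(285,300,370,375)));print("top",white("top",(378,218,456,290)))
E
```

```text
time_s: 26.85
position: [568.2, -281.4, 220.3]
tcp_rot: [2.085, 1.863, 0.425]
wrist_force: [1.2, -0.6, -2.4]
gripper_width: 0.124
grip_force: 108.2
[ 568.22031955 -281.4231615   220.29048119] [ 0.41933589 -0.03449016 -0.90717575] 24.88206728478551 [ 0.20381369  0.25423559  0.27484969  2.00605193 -0.45605765  0.52518041
  0.69886741]
turn [ 0.03754659  0.43236642 -0.01021394]
side [(56, [285.8, 308.9], [4, 25]), (100, [368.3, 318.3], [4, 48]), (116, [326.0, 333.6], [11, 13])]
top [(110, [379.4, 230.3], [7, 36]), (104, [415.0, 222.1], [19, 12]), (17, [409.4, 237.5], [5, 7]), (28, [404.3, 247.9], [6, 8]), (31, [416.4, 252.1], [13, 6]), (222, [391.7, 285.9], [33, 10])]
```

```bash
python3 -m pendant '[[[-0.4,0.05,-0.4,0.005,0.07,0,255],[-0.8,0.1,-0.8,0.012,0.14,-0.003,255],[-1.2,0.15,-1.2,0.018,0.21,-0.005,255],[-1.6,0.2,-1.6,0.025,0.28,-0.007,255],[-1.9,0.2,-1.9,0.03,0.35,-0.009,255],[-2.2,0.2,-2.3,0.038,0.432,-0.01,255],[-2.2,0.2,-2.3,0.038,0.432,-0.01,255],[-2.2,0.2,-2.3,0.038,0.432,-0.01,255]]]'
python3 - <<'E'
from h import *
s=monitor.state();print(s["position"],s["tcp_rot"],s["joint_pos"])
im=optics.snapshot("side");cv2.imwrite("pics/s8.png",im)
a=cv2.imread("pics/t6.png")[:,400:];b=cv2.resize(im[170:390,250:470],(400,400),interpolation=2)
d=cv2.absdiff(a,b).max(2);m=(cv2.GaussianBlur(d,(5,5),0)>35).astype(np.uint8)
c,l,st,ce=cv2.connectedComponentsWithStats(m)
for i in range(1,c):
    if st[i,4]>60:print(st[i],ce[i].round(),"before",a[l==i].mean(0).round(),"after",b[l==i].mean(0).round())
E
```

```text
time_s: 27.75
position: [545.3, -280.2, 196.2]
tcp_rot: [2.355, 2.078, 0.003]
wrist_force: [-0.1, -0.7, -3.0]
gripper_width: 0.12
grip_force: 108.2
[ 545.26997383 -280.22159043  196.17863643] [2.3545298  2.07789202 0.00314217] [ 0.07138505  0.42864856  0.4015283   1.768738   -0.19822157  0.98184003
  0.42604821]
[143  84  18   7  69] [151.  88.] before [43. 95. 98.] after [ 28. 152. 158.]
[147 129  38  21 218] [168. 143.] before [116. 137. 142.] after [106. 125. 128.]
[136 168   9  10  72] [140. 173.] before [62. 69. 78.] after [  9.  13. 104.]
[ 89 180  34  32 798] [105. 197.] before [113. 130. 138.] after [130. 144. 150.]
[148 182  16  29 288] [154. 198.] before [102. 117. 125.] after [113. 125. 131.]
[163 195  25   4  64] [177. 196.] before [110. 122. 128.] after [59. 66. 70.]
[128 286  24  30 633] [139. 300.] before [126.  63.  19.] after [101. 110. 116.]
[  0 351  55  22 699] [ 24. 362.] before [107. 130. 139.] after [172. 209. 208.]
```

```bash
python3 -m pendant '[[[0.2,0.7,0,0,0,0,255],[0.5,2,0,0,0,0,255],[1,3.7,0,0,0,0,255],[1.6,5.7,0,0,0,0,255],[2.2,7.8,0,0,0,0,255],[2.8,9.9,0,0,0,0,255],[3.4,12,0,0,0,0,255],[4,14.1,0,0,0,0,255]]]'; python3 -m pendant '[[[0.6,2.1,-0.5,0,0,0,255],[1.2,4.2,-1.5,0,0,0,255],[1.7,6,-2.5,0,0,0,255],[2.2,7.6,-3.5,0,0,0,255],[2.5,8.8,-4.5,0,0,0,255],[2.7,9.6,-5.2,0,0,0,255],[2.8,9.9,-5.6,0,0,0,255],[2.8,9.9,-5.6,0,0,0,255]]]'
python3 - <<'E'
from h import *
s=monitor.state();print(s["position"],s["tcp_rot"])
print("side",white("side",(285,300,370,375)));print("top",white("top",(375,215,460,292)))
k=(393,225);im=optics.snapshot("top");cv2.imwrite("pics/top9.png",im)
print("\n".join(" ".join("%3d"%v for v in r) for r in cv2.cvtColor(im,cv2.COLOR_BGR2HSV)[218:292:4,374:462:3,1]))
E
```

```text
time_s: 28.6
position: [585.4, -136.8, 197.1]
tcp_rot: [2.354, 2.08, 0.002]
wrist_force: [-0.4, 0.1, -3.1]
gripper_width: 0.122
grip_force: 108.2
time_s: 29.4
position: [612.9, -40.5, 140.1]
tcp_rot: [2.356, 2.078, -0.002]
wrist_force: [0.1, -0.7, -2.5]
gripper_width: 0.12
grip_force: 108.2
[612.8829444  -40.47011371 140.05152768] [ 2.35571481e+00  2.07838287e+00 -1.85112357e-03]
side [(36, [286.1, 304.9], [4, 14]), (93, [368.4, 318.9], [3, 48]), (126, [326.2, 333.1], [12, 14])]
top [(1501, [427.0, 251.3], [85, 77]), (43, [376.0, 247.7], [4, 20]), (74, [414.7, 251.9], [11, 9]), (74, [441.3, 265.5], [10, 8])]
 35  36  36  31 106  99  56  59  31  18  25  31  31  31  32  31  36  35  36  36  36  31  36  33  34  34  30  36  36  33
 50  45  33  18 158 168 188 142 133 180 181 178 156 151 126  94  57  31  18  27  33  36  36  31  37  35  34  34  35  32
 49  51  49  80 146 161 157 149 165 166 180 139 162 196 163 166 159 159 182 191 162 156 146 124  89  55  29  20  36  35
 45  48  46 119 187 154 167 152 153 160 162 155 156 155 162 164 165 158 174 161 145 161 167 142 135 168 176  74  36  30
 48 
[... 1095 characters left out ...]
 155 150 138 163 155 158 161 161 162 157 159 159 159 155 164 161  24  16  22  20 163  12  31  29  27
 48 120 154 161 159 147 162 147 161 151 158 160 167 158 161 157 157 165 154 159 168 168 165 158 178 166  26  32  36  32
 47  12  59 120 139 183 170 177 159 169 158 161 159 162 164 163 159 157 159 163 159 159 161 166 190 152  28  26  36  31
 51  56  50  49  46  51  48  41  30   7  17  69 128 144 175 168 171 157 165 154 162 163 158 162 161 129  27  28  34  34
 48  45  51  50  53  51  47  44  46  30  30  33  43  42  49  46  41  29   7  46  90 158 181 172 168  66  30  34  35  33
 47  51  50  45  50  50  48  51  51  35  34  34  29  36  31  36  33  31  31  36  38  40  47  50  43  48  30  31  26  32
```

Both rollers lie in the bin, at top pixels (415,252) and (441,265). I'll lower the sieve onto the rest and release.

```bash
python3 -m pendant '[[[0,0,-1,0,0,0,255],[0,0,-2.5,0,0,0,255],[0,0,-4,0,0,0,255],[0,0,-5.5,0,0,0,255],[0,0,-6.5,0,0,0,255],[0,0,-7,0,0,0,255],[0,0,-7.2,0,0,0,255],[0,0,-7.3,0,0,0,255]]]'; python3 -m pendant '[[[0,0,-0.1,0,0,0,255],[0,0,-0.2,0,0,0,255],[0,0,-0.3,0,0,0,255],[0,0,-0.3,0,0,0,255],[0,0,-0.3,0,0,0,255],[0,0,-0.3,0,0,0,255],[0,0,-0.3,0,0,0,255],[0,0,-0.3,0,0,0,255]]]'
```

```text
time_s: 30.35
position: [613.5, -40.3, 67.8]
tcp_rot: [2.355, 2.078, 0.0]
wrist_force: [-0.0, 0.0, -3.1]
gripper_width: 0.127
grip_force: 108.0
time_s: 31.15
position: [613.2, -40.3, 64.8]
tcp_rot: [2.355, 2.078, -0.0]
wrist_force: [0.3, -0.3, -3.1]
gripper_width: 0.119
grip_force: 108.0
```

Not in contact yet, so lower a little more, then open and retract.

```bash
python3 -m pendant '[[[0,0,-0.05,0,0,0,255],[0,0,-0.1,0,0,0,255],[0,0,-0.15,0,0,0,255],[0,0,-0.15,0,0,0,255],[0,0,-0.15,0,0,0,255],[0,0,-0.15,0,0,0,255],[0,0,-0.15,0,0,0,255],[0,0,-0.15,0,0,0,255]]]'; python3 -m pendant '[[[0,0,0,0,0,0,220],[0,0,0,0,0,0,200],[0,0,0,0,0,0,160],[0,0,0,0,0,0,120],[0,0,0,0,0,0,120],[0,0,0,0,0,0,120],[0,0,0,0,0,0,120],[0,0,0,0,0,0,120]]]'; python3 -m pendant '[[[0,0,1,0,0,0,120],[0,0,3,0,0,0,120],[0,0,5,0,0,0,120],[0,0,7,0,0,0,120],[0,0,10,0,0,0,120],[0,0,13,0,0,0,120],[0,0,16,0,0,0,120],[0,0,18,0,0,0,120]]]'
```

```text
time_s: 31.95
position: [613.5, -40.3, 64.4]
tcp_rot: [2.355, 2.078, 0.001]
wrist_force: [-1.9, -0.6, 7.6]
gripper_width: 0.12
grip_force: 110.1
time_s: 32.75
position: [613.2, -40.3, 63.2]
tcp_rot: [2.355, 2.078, -0.0]
wrist_force: [0.2, 0.2, 0.1]
gripper_width: 0.531
grip_force: 0.0
time_s: 33.55
position: [613.9, -40.6, 246.6]
tcp_rot: [2.354, 2.076, 0.004]
wrist_force: [1.9, -0.3, -0.5]
gripper_width: 0.529
grip_force: 0.0
```

```bash
python3 -m pendant '[[[-1,3,1,0,0,0.08,120],[-2.5,7,2,0,0,0.16,120],[-4,11.5,2,0,0,0.24,120],[-5.5,16,2,0,0,0.32,120],[-7,20.5,2,0,0,0.4,120],[-8.5,25,2,0,0,0.48,120],[-10,29.5,2,0,0,0.56,120],[-11.5,34,2,0,0,0.64,120]]]'; python3 -m pendant '[[[-1.5,4.5,0,0,0,0.1,120],[-3,9,0,0,0,0.2,120],[-4.5,13.5,0,0,0,0.3,120],[-6,17,0,0,0,0.4,120],[-7,19,0,0,0,0.4,120],[-7,20,0,0,0,0.4,120],[-7,20,0,0,0,0.4,120],[-7,20,0,0,0,0.4,120]]]' | head -2
python3 - <<'E'
from h import *
t=optics.snapshot("top")
t0=cv2.imread("pics/top0.png");s=optics.snapshot("side");s0=cv2.imread("pics/side0.png")
for n,a in(("now",t),("start",t0)):
    for k in blobs(a,"red",(295,190,370,240),10):r=cv2.minAreaRect(k);print(n,np.round(r[0],1),np.round(r[1],1),round(r[2],1))
for n,a in(("now",s),("start",s0)):print(n,"side",[cv2.boundingRect(k) for k in blobs(a,"red",(300,215,385,300),15)])
h=cv2.cvtColor(t,cv2.COLOR_BGR2HSV)
g=cv2.cvtColor(t,cv2.COLOR_BGR2GRAY)[212:270,197:258];b=cv2.morphologyEx(g,cv2.MORPH_BLACKHAT,np.ones((9,9)))
c,l,st,ce=cv2.connectedComponentsWithStats((b>20).astype(np.uint8));print("tray",[(int(st[i,4]),(ce[i]+[197,212]).round().tolist()) for i in range(1,c) if st[i,4]>4])
print("bin",white("top",(385,224,452,282)))
E
```

```text
time_s: 34.35
position: [497.4, 301.2, 264.4]
tcp_rot: [1.578, 2.715, 0.002]
wrist_force: [1.1, 0.2, 0.3]
gripper_width: 0.531
grip_force: 0.0
time_s: 35.15
position: [429.8, 498.0, 263.5]
now [332.  220.8] [50.5  5.9] 7.6
now [334.2 201. ] [16.   4.3] 7.1
start [331.9 220.6] [48.6  5.8] 7.9
start [334.9 200.8] [16.4  4.2] 8.1
now side [(341, 224, 7, 29), (367, 242, 6, 32)]
start side [(341, 224, 6, 29), (367, 242, 6, 33), (342, 254, 5, 5)]
tray [(31, [197.0, 220.0]), (79, [242.0, 213.0]), (21, [223.0, 233.0]), (26, [245.0, 234.0]), (68, [198.0, 247.0]), (54, [256.0, 259.0]), (15, [222.0, 247.0]), (19, [237.0, 253.0])]
bin [(31, [445.0, 224.6], [17, 3]), (73, [414.7, 251.8], [11, 9]), (72, [441.4, 265.5], [10, 8])]
```

The sieve is back at its starting pose, to within about 1 px. The four spacers are in the tray (223,233; 245,234; 222,247; 237,253) and both rollers are in the bin.

```bash
python3 -c "
from rig import ticket
print(ticket.hand_in())"
```

```text
the job is handed in; nothing more can be done
None
```

I handed the job in at about 35 s of the 72 s allowed; no verdict came back. By camera, all four spacers are in the tray, both rollers are in the bin, and the sieve is released on the middle of its rest. The one risk is that joint 6 read 0.1699 rad (limit 0.17) for a moment during the tip.

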